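# Arm the soap stamping press at its guarded switch

## Task

Switch on the soap stamping press at its grey control box: lift the lip of the hinged clear guard with a fingertip, push the toggle beneath it over to on (away from the lip, towards the guard's hinge) while the guard is held up, then draw the hand out and let the guard drop fully shut over the switch. Touch lightly, without gripping or forcing anything, and leave the push button, the selector knob and all the loose things as they are.

Things in the scene. Friction and masses are not known exactly. Their poses are not given: they have to be found in the camera images.
- station: Grey steel control box, bolted down: 120 mm deep (x), 240 wide (y), 100 high, flat top panel. Origin: centre of its underside, on the table; x from its front to its back, y to its left as seen from the front, z up. The front faces the robot, turned up to 20 degrees. Guarded switch on the left half of the panel (centre line y = +58 mm); knob, lamp, push button and a bar of soap on the right
- guard (a joint): Clear plastic cap over the toggle, 56 mm wide (51 between its side walls), open beneath, top 137 mm above the table, side walls 32 high; its front slopes steeply down to a narrow steel lip. Hinged at the back. 0 = shut, grows as the lip rises, stops at 1.45 rad. Gravity and a light spring shut it from any angle, so it has to be held up; under 0.5 N at the lip does it
- guard_hinge (a point): Point on the guard's hinge axis in the middle of its width; fixed on the box at x = -22, y = +58, z = 112 mm in the box's frame. The axis runs along the box's y
- guard_lip (a point): Middle of the round bead (5 mm thick, 56 mm long along y) edging the guard's lip, 55 mm in front of the hinge axis and 8 above it; shut, it is 120 mm above the table. It overhangs the box's front face by 17 mm with nothing below it for 70 mm or more, so the tip of a finger that leans forward gets under it from in front
- toggle (a joint): Steel bat toggle under the guard, on its centre line; pivot 26 mm in front of the hinge axis, 104 mm above the table; 28 mm long from the pivot, 6 to 9 thick. 0 = off, leaning 0.35 rad forward (to the lip and robot); 0.7 = on, leaning 0.35 rad back (to the hinge). Snap action: past the middle (0.35) it jumps to the other end and stays there. About 4 N at the tip moves it
- toggle_tip (a point): Point on the toggle's axis 25 mm from its pivot, near its round end. Off: 35 mm in front of the hinge axis, 127 mm above the table; on: 17 mm in front of it, same height
- start (a joint): Push button on the same panel (30 mm wide, black, in an aluminium ring) at x = -33, y = -78 mm in the box's frame, top 118 mm above the table. 0 = out, 6 mm = pressed. Not to be pressed
- selector_mark (a point): Pointer end of the black selector knob (bar grip 32 mm long, top about 144 mm above the table, axis at x = +25, y = -12 mm in the box's frame). Stands at any angle; not to be turned
- soap_on_box: Loose bar of soap, 62 x 62 x 27 mm, lying on the rear right of the box's panel; origin under its centre
- soap_bar: Loose bar of soap, 62 x 62 x 27 mm, on the table in front of the box; origin under its centre
- stamp: Aluminium hand stamp: hexagonal die 42 mm across with an upright round handle 22 mm thick, 75 mm high in all, on the table in front of the box, to the right of the guard; origin under its centre
- oil_bottle: Amber bottle, 54 mm wide, 125 mm high, beside or behind the box; origin under its centre
- jar: Glass jar with a metal lid, 68 mm wide, 75 mm high, beside or behind the box; origin under its centre
- beaker: Open steel beaker, 72 mm wide, 85 mm high, beside or behind the box; origin under its centre
- scraper: Bench scraper lying flat behind the box: steel blade 90 x 108 x 3 mm with a white bar handle 22 mm thick along one edge; origin under its middle

How it is judged:
By the outcome, as a careful person would: the job done as asked, in the order asked, and still so for the second after the job is handed in, with the robot touching nothing.
It also fails if it takes over 45 s, if anything falls off the work surface, if the arm or the gripper's body presses on something with over 40 N, if the wrist force passes 120 N, or if a joint passes its speed limit or range.

## Robot

A 6-joint arm with a two-finger parallel gripper is mounted at the origin on the work surface. World frame = base frame: x ahead of the robot, y to its left, z up, the work surface at z = 0. Lengths are in m, angles in rad, forces in N, time in s.
With the tool pointing down it reaches from about 0.3 to 0.775 m from the base axis. Payload 14.6 kg.
Tool frame: the origin (TCP) lies midway between the tips of the shut fingers; the grasp point (between the pads) lies 19 mm behind it; z points along the fingers, y is the line along which they close (so a half turn about z gives the same grasp; the last joint's range is limited). The gripper opens to 85 mm and grips with 20 to 120 N. Pads are 22 mm wide; open, the fingers measure 114 mm over their backs; the gripper's body (76 mm by 85 mm) begins 54 mm behind the grasp point. The pads swing forward as they close: fully open they stand 13 mm farther back than shut.
Start: joints at [1.06, 0.3, 1.521, -0, 1.321, -0.067], TCP at [0.236, 0.497, 0.231] pointing down, gripper open.
Joint ranges: [-3.03, 3.03], [-0.79, 2.21], [0.23, 2.52], [-1.04, 4.18], [0, 3.07], [-2.55, 2.55]. Speed limits (rad/s): [2.22, 2.22, 2.57, 3.14, 3.14, 3.14].

## Interface

Orientations are given as a rotation vector (axis times angle).
In Python, from bench import robot gives the robot as it stands.
- The arm moves only by the shell command python3 -m inch 'ROWS' [FORCE]. ROWS is JSON, a list of rows, each a list of 3 entries, a list of its own where there are three numbers: the shift along the tool's x, y, z in m, then the turn, a rotation vector about the tool's x, y, z in degrees, then the finger opening in m, from 0 to 0.0854. In form: [[[tx, ty, tz], [wx, wy, wz], hand], ...]. A call has 1 to 8 rows; each row shifts and turns the commanded pose from where the row before left it, along the tool's axes as they then stand; what a row does not reach is not made up. A row lasts 1/8 s, in which the tool goes at most 62.5 mm and 10.7 degrees, less where a joint would pass 70% of its speed; a pose out of reach is approached as far as the arm can. A call is refused whole if a number of a shift passes 0.0625 or a number of a turn 10.7, either way. A call with a gripper value outside its range is refused whole. The fingers move at their own pace and stop on an object; FORCE is the grip in N (left out, the last holds). Time passes only in rows, so rows that do not move let the fingers close. It gives the time, the measured TCP pose, the force, the opening and the grip force at its end, in the units of the state.
- robot.sense(): the state, without advancing time (a new reading comes with each control period).
- robot.read_camera(name): name is "scene" or "top" or "wrist"; returns the picture (480x640x3 uint8, red, green, blue); there is no depth.
- robot.get_calibration(name): a dict with "K" (3x3 intrinsics, pixels), "cam_to_world" (4x4, takes a point from camera to world coordinates). Camera axes: x right, y down, z forward; pixel columns grow to the right and rows downward; lengths in m; the calibration is good to about 2 mm. A picture is of the moment at which its call begins: read the wrist's pose just before it. get_calibration takes no time and is no camera call; for the wrist camera it gives the pose at the moment of the call.
- robot.finish_job(): hands the job in; it is judged then, once.
The state is a dict: "time": time; "qpos": joint angles; "dq": joint speeds; "joint_torque": joint torques, N m; "position": TCP position; "eef_rot": TCP orientation; "wrist_force": force on the tool from outside, world axes, zero at the start; "torque": the same for the moment, N m; "width": opening from 0.0 (shut) to 1.0 (fully open); "gripper_force": force on a finger pad.
Only numpy, scipy, OpenCV 4.12 (cv2) and the standard library are available. Lean on these libraries where they do the work, as an engineer would, in place of code of your own. Each camera call takes 0.05 s, during which the arm holds its last target. There are 200 camera calls.

## Working session

There is one attempt and no reset: what is moved stays moved. The work goes in short steps, Python scripts to look and compute and a shell command to move; the robot and the scene stay as the last step left them, time stands still between calls to the robot, and variables do not carry over. Pictures are saved under pics/ and viewed, at most 10 in all, crops included, and the job is handed in when it is done.

```bash
ls; mkdir -p pics; python3 - <<'E'
from bench import robot
import cv2,numpy as np
s=robot.sense();print(s)
for n in("scene","top"):
    c=robot.get_calibration(n);print(n,np.array(c["K"]).round(1).tolist(),np.array(c["cam_to_world"]).round(3).tolist())
    cv2.imwrite(f"pics/{n}0.png",robot.read_camera(n)[:,:,::-1])
E
```

```text
pics
{'time': 0.0, 'qpos': array([ 1.06038900e+00,  3.00499946e-01,  1.52158807e+00, -6.80651309e-06,
        1.32068556e+00, -6.65962319e-02]), 'dq': array([-0.00048298, -0.00025183, -0.0019807 ,  0.00063633,  0.00026121,
        0.00184674]), 'joint_torque': array([-3.02746528e-03, -5.43493330e+01, -3.61782682e+01, -2.51686806e-04,
        4.08795197e-03, -2.63850961e-05]), 'position': array([0.23604993, 0.49651274, 0.23070253]), 'eef_rot': array([-6.91354242e-01, -3.06423878e+00,  1.78107480e-03]), 'wrist_force': array([ 0.41934707, -0.52301949, -0.375974  ]), 'torque': array([-0.04770999,  0.01557207, -0.0104884 ]), 'gripper_force': 0.0, 'width': 1.0037673834572867}
scene [[531.0, 0.0, 319.9], [0.0, 531.0, 242.1], [0.0, 0.0, 1.0]] [[-0.457, 0.597, -0.659, 1.275], [0.89, 0.313, -0.333, 0.379], [0.007, -0.739, -0.674, 0.785], [0.0, 0.0, 0.0, 1.0]]
top [[480.4, 0.0, 317.0], [0.0, 480.4, 243.5], [0.0, 0.0, 1.0]] [[0.003, -0.983, 0.186, 0.445], [-1.0, -0.004, -0.004, 0.053], [0.005, -0.186, -0.983, 0.958], [0.0, 0.0, 0.0, 1.0]]
```

View pics/scene0.png

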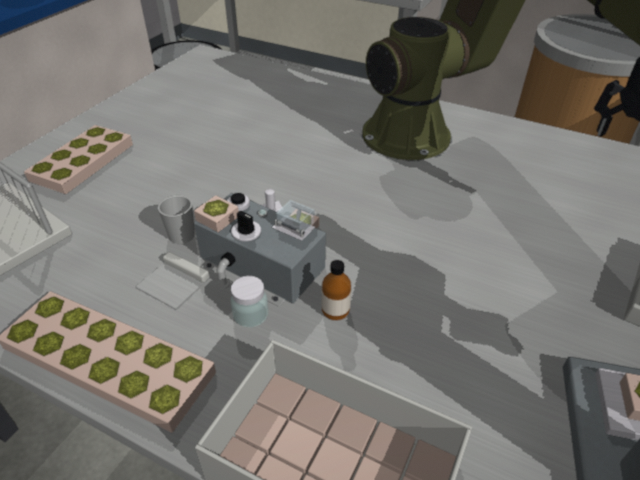

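View pics/top0.png

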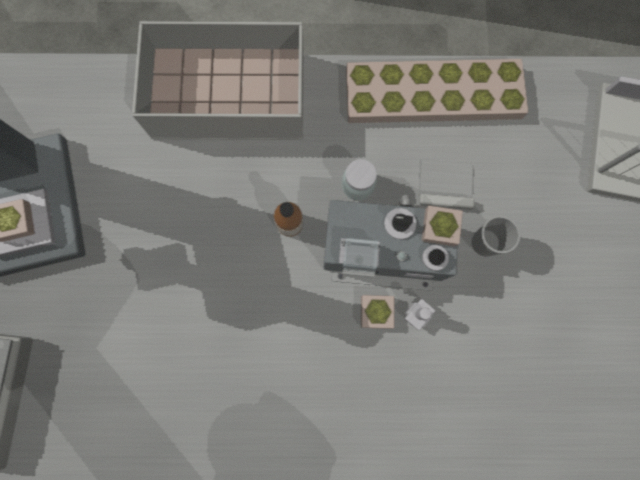

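The scene shows the box with the guard at its robot-facing left. In the top view, the box spans about (327,203) to (458,277), the guard is near (358,257), the soap bar is at (378,312) and the stamp at (421,314).

```bash
python3 - <<'E'
import cv2
i=cv2.imread("pics/top0.png")[190:300,315:475]
cv2.imwrite("pics/topc.png",cv2.resize(i,None,fx=5,fy=5,interpolation=cv2.INTER_CUBIC))
E
```

```text
(no output)
```

View pics/topc.png

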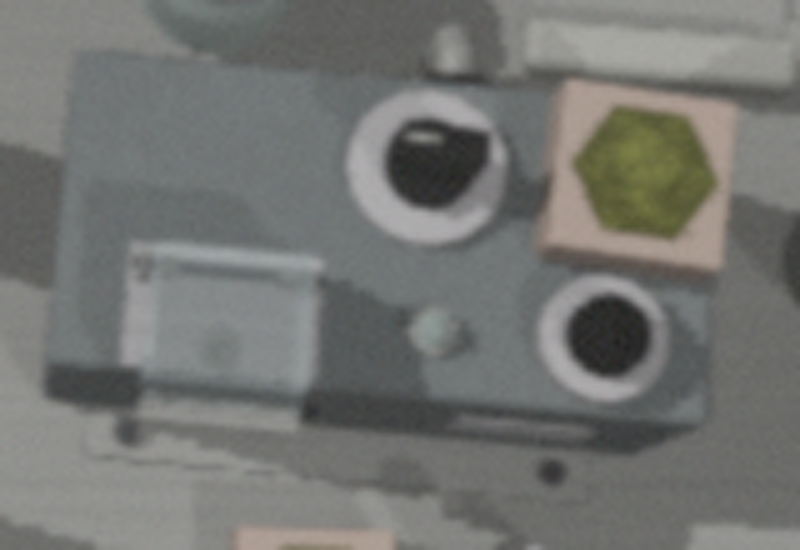

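The crop shows the top panel's corners at crop pixels (75,53) back left, (50,368) front left and (705,424) front right. The button top is at (608,335) and the guard lip bead runs from (137,408) to (300,420).

```bash
cat > h.py <<'E'
import numpy as np
from bench import robot
def ray(n,uv,z,c=None):
    c=c or robot.get_calibration(n);K=np.array(c["K"]);T=np.array(c["cam_to_world"])
    d=T[:3,:3]@np.linalg.inv(K)@[uv[0],uv[1],1];o=T[:3,3]
    return o+d*(z-o[2])/d[2]
def proj(n,p,c=None):
    c=c or robot.get_calibration(n);K=np.array(c["K"]);T=np.array(c["cam_to_world"])
    q=K@(T[:3,:3].T@(np.array(p)-T[:3,3]));return q[:2]/q[2]
E
python3 - <<'E'
from h import *
f=lambda u,v,z:ray("top",(315+(u+.5)/5-.5,190+(v+.5)/5-.5),z)[:2]
loc=np.array([[60,120],[-60,120],[-60,-120],[-33,-78],[-77,86],[-77,30]])/1e3
w=np.array([f(75,53,.1),f(50,368,.1),f(705,424,.1),f(608,335,.118),f(137,408,.12),f(300,420,.12)])
print(w.round(4).tolist())
a=loc-loc.mean(0);b=w-w.mean(0)
y=np.arctan2((a[:,0]*b[:,1]-a[:,1]*b[:,0]).sum(),(a*b).sum())
R=np.array([[np.cos(y),-np.sin(y)],[np.sin(y),np.cos(y)]]);t=w.mean(0)-R@loc.mean(0)
print(np.degrees(y),t,((loc@R.T+t-w)*1e3).round(1).tolist())
for n,l in dict(hinge=(-.022,.058),lip=(-.077,.058),tipoff=(-.057,.058)).items():print(n,R@l+t)
for uv,z in(((378,312),.027),((427,313),.075),((288,210),.125),((362,178),.075)):print(ray("top",uv,z))
E
```

```text
[[0.6888, 0.0261], [0.5711, 0.0354], [0.5517, -0.2001], [0.5811, -0.162], [0.5541, 0.0052], [0.5501, -0.052]]
-4.897764368405908 [ 0.62159368 -0.08763265] [[2.9, 0.7], [0.9, 1.7], [-0.1, -2.0], [1.0, -0.6], [-1.9, -0.6], [-2.7, 0.8]]
hinge [ 0.60462593 -0.02796612]
lip [ 0.54982676 -0.02327032]
tipoff [ 0.56975373 -0.02497788]
[ 0.48760624 -0.06868404  0.027     ]
[ 0.48391446 -0.15170251  0.075     ]
[0.66321208 0.10127352 0.125     ]
[ 0.74026059 -0.03691147  0.075     ]
```

```bash
cat >> h.py <<'E'
from scipy.spatial.transform import Rotation as Ro
from scipy.linalg import logm
import sys
YAW=np.radians(-4.9);H=np.array([.6046,-.0280]);h=np.array([np.cos(YAW),np.sin(YAW),0])
def st(): s=robot.sense();return s,np.array(s["position"]),Ro.from_rotvec(s["eef_rot"]).as_matrix()
def to(d,z,a,n,off=0.):
    "per-row twist to put the TCP d m before the hinge at height z, leaning a deg below level"
    s,p,R=st();a=np.radians(a)
    y=np.array([-h[1],h[0],0]);tz=np.cos(a)*h-np.sin(a)*np.array([0,0,1.])
    if R[:,1]@y<0:y2=-y
    else:y2=y
    Rt=np.c_[np.cross(y2,tz),y2,tz];P=np.r_[H,z]-d*h+off*y
    T=np.eye(4);T[:3,:3]=R.T@Rt;T[:3,3]=R.T@(P-p);L=logm(T).real
    print("pos",p.round(4),"target",P.round(4),"per row",(L[:3,3]/n).round(4),np.degrees(Ro.from_matrix(T[:3,:3]).as_rotvec()/n).round(2))
def show():
    s,p,R=st();q=p-np.r_[H,0]
    print("t",round(s["time"],2),"d",(-q@h*1e3).round(1),"z",(p[2]*1e3).round(1),"lat",(q@[-h[1],h[0],0]*1e3).round(1),"a",np.degrees(np.arcsin(-R[2,2])).round(1),"F",np.round(s["wrist_force"],2),"w",round(s["width"],2))
E
python3 -c "
from h import *
print(st()[2].round(2)); to(.16,.17,50,12)"
```

```text
[[-0.9   0.43 -0.  ]
 [ 0.43  0.9  -0.  ]
 [ 0.   -0.   -1.  ]]
pos [0.236  0.4965 0.2308] target [ 0.4452 -0.0143  0.17  ] per row [-0.0255 -0.0369  0.0139] [-0.6  -3.3  -1.64]
```

```bash
python3 -m inch '[[[-0.025,-0.037,0.014],[-0.6,-3.3,-1.6],0],[[-0.025,-0.037,0.014],[-0.6,-3.3,-1.6],0],[[-0.025,-0.037,0.014],[-0.6,-3.3,-1.6],0],[[-0.025,-0.037,0.014],[-0.6,-3.3,-1.6],0],[[-0.025,-0.037,0.014],[-0.6,-3.3,-1.6],0],[[-0.025,-0.037,0.014],[-0.6,-3.3,-1.6],0],[[-0.025,-0.037,0.014],[-0.6,-3.3,-1.6],0],[[-0.025,-0.037,0.014],[-0.6,-3.3,-1.6],0]]' 20; python3 -c "
from h import *
show(); to(.16,.17,50,4)"
```

```text
time: 1.1
position: [0.3413, 0.1465, 0.1559]
eef_rot: [0.286, 2.657, -0.027]
wrist_force: [1.2, 0.2, 0.9]
width: -0.001
gripper_force: 0.0
t 1.1 d 277.2 z 155.9 lat 151.4 a 63.1 F [1.21 0.2  0.92] w -0.0
pos [0.3413 0.1465 0.1559] target [ 0.4452 -0.0143  0.17  ] per row [-0.0287 -0.036   0.014 ] [-0.61 -3.26 -1.69]
```

```bash
python3 -m inch '[[[-0.028,-0.036,0.014],[-0.6,-3.3,-1.7],0],[[-0.028,-0.036,0.014],[-0.6,-3.3,-1.7],0],[[-0.028,-0.036,0.014],[-0.6,-3.3,-1.7],0],[[-0.028,-0.036,0.014],[-0.6,-3.3,-1.7],0],[[0,0,0],[0,0,0],0]]'; python3 -c "
from h import *
import cv2
show(); to(.095,.105,50,4)
c=robot.get_calibration('wrist')
I=robot.read_camera('wrist');cv2.imwrite('pics/w1.png',I[:,:,::-1])
B=lambda x,y,z: np.r_[H,0]+ (x+.022)*h+(y-.058)*np.array([-h[1],h[0],0])+np.array([0,0,z])
for n,p in dict(lipL=(-.077,.086,.12),lipR=(-.077,.03,.12),tip=(-.057,.058,.127),cornerFL=(-.06,.12,.1),start=(-.033,-.078,.118)).items(): print(n,proj('wrist',B(*p),c).round(0))
T=proj('wrist',st()[1],c);print('tcp',T)
"
```

```text
time: 1.72
position: [0.4293, 0.004, 0.161]
eef_rot: [0.124, 2.471, -0.029]
wrist_force: [0.6, 0.5, 0.7]
width: 0.0
gripper_force: 0.0
t 1.73 d 177.4 z 161.0 lat 16.9 a 51.8 F [0.57 0.45 0.68] w 0.0
pos [0.4293 0.004  0.161 ] target [ 0.5099 -0.0199  0.105 ] per row [-0.0072 -0.0042  0.0239] [ 0.01 -0.44 -0.22]
lipL [333. 320.]
lipR [266. 321.]
tip [301. 337.]
cornerFL [370. 306.]
start [158. 339.]
tcp [319.72468508 301.83609676]
```

View pics/w1.png

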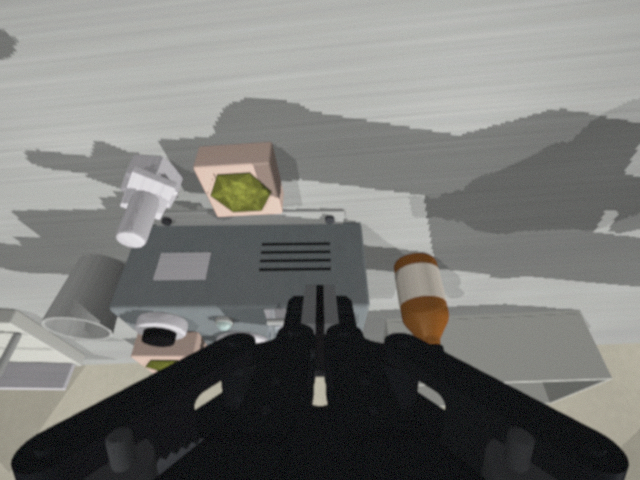

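The wrist view has the fingers at centre, with their tips at about (320,290). The box's front-left top corner is at (367,303) against a predicted (370,306), and the button is at about (160,335) against (158,339), so the pose is good to about 2 mm. Next I go in low, in front of the lip.

```bash
python3 -m inch '[[[-0.007,-0.004,0.024],[0,-0.4,-0.2],0],[[-0.007,-0.004,0.024],[0,-0.4,-0.2],0],[[-0.007,-0.004,0.024],[0,-0.4,-0.2],0],[[-0.007,-0.004,0.022],[0,-0.4,-0.2],0],[[0,0,0],[0,0,0],0],[[0,0,0],[0,0,0],0]]'; python3 -c "
from h import *
show(); to(.085,.102,50,2); to(.056,.102,50,3);print(robot.get_calibration('wrist')['cam_to_world'][2][3])"
```

```text
time: 2.52
position: [0.5075, -0.0163, 0.1056]
eef_rot: [0.102, 2.445, -0.033]
wrist_force: [-0.7, -0.0, 0.6]
width: 0.002
gripper_force: 0.0
t 2.52 d 97.8 z 105.6 lat 3.3 a 50.2 F [-0.67 -0.02  0.56] w 0.0
pos [ 0.5075 -0.0163  0.1056] target [ 0.5199 -0.0207  0.102 ] per row [-0.0037 -0.0017  0.0055] [ 0.11 -0.1   0.01]
pos [ 0.5075 -0.0163  0.1056] target [ 0.5488 -0.0232  0.102 ] per row [-0.0099 -0.0011  0.0099] [ 0.07 -0.06  0.01]
0.16923952083536456
```

```bash
python3 -m inch '[[[-0.01,-0.001,0.01],[0,0,0],0],[[-0.01,-0.001,0.01],[0,0,0],0],[[-0.01,-0.001,0.01],[0,0,0],0],[[0,0,0],[0,0,0],0],[[0,0,0],[0,0,0],0]]'; python3 -c "
from h import *
import cv2
show(); to(.056,.112,50,2)
for n in('scene','wrist'):
  i=robot.read_camera(n)[:,:,::-1]
  cv2.imwrite(f'pics/{n}2.png',cv2.resize(i[170:300,180:360],None,fx=4,fy=4,interpolation=cv2.INTER_CUBIC) if n=='scene' else i)"
```

```text
time: 3.15
position: [0.5497, -0.0237, 0.1013]
eef_rot: [0.103, 2.445, -0.035]
wrist_force: [-0.1, -0.2, -0.3]
width: 0.001
gripper_force: 0.1
t 3.15 d 55.1 z 101.3 lat -0.4 a 50.2 F [-0.12 -0.23 -0.32] w 0.0
pos [ 0.5497 -0.0237  0.1013] target [ 0.5488 -0.0232  0.112 ] per row [-0.0031  0.0002 -0.0044] [ 0.08 -0.1   0.01]
```

View pics/scene2.png

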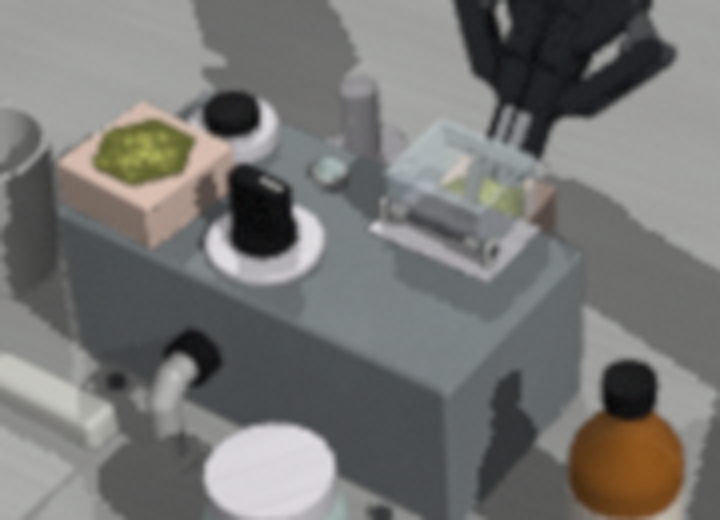

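The scene crop shows the fingertips at about (520,130), in line with the guard and just under its lip, with the guard still shut. Now I lift.

```bash
python3 -m inch '[[[-0.002,0,-0.0023],[0,0,0],0],[[-0.002,0,-0.0023],[0,0,0],0],[[-0.002,0,-0.0023],[0,0,0],0],[[-0.002,0,-0.0023],[0,0,0],0],[[-0.002,0,-0.0023],[0,0,0],0],[[0,0,0],[0,0,0],0]]'; python3 -c "
from h import *
show()"; python3 -m inch '[[[-0.0027,0,-0.001],[0,0,0],0],[[-0.0027,0,-0.001],[0,0,0],0],[[0,0,0],[0,0,0],0]]';python3 -c "
from h import *
import cv2
show()
i=robot.read_camera('scene')[:,:,::-1]
cv2.imwrite(f'pics/s3.png',cv2.resize(i[170:270,230:350],None,fx=5,fy=5,interpolation=cv2.INTER_CUBIC))"
```

```text
time: 4.0
position: [0.5503, -0.0238, 0.1171]
eef_rot: [0.103, 2.444, -0.035]
wrist_force: [-0.8, -0.3, -0.0]
width: -0.003
gripper_force: 0.4
t 4.0 d 54.4 z 117.1 lat -0.4 a 50.1 F [-0.82 -0.26 -0.02] w -0.0
time: 4.38
position: [0.5533, -0.0241, 0.1221]
eef_rot: [0.103, 2.444, -0.035]
wrist_force: [-0.4, 0.2, -0.7]
width: 0.005
gripper_force: 0.2
t 4.38 d 51.4 z 122.1 lat -0.5 a 50.1 F [-0.38  0.25 -0.69] w 0.0
```

View pics/s3.png

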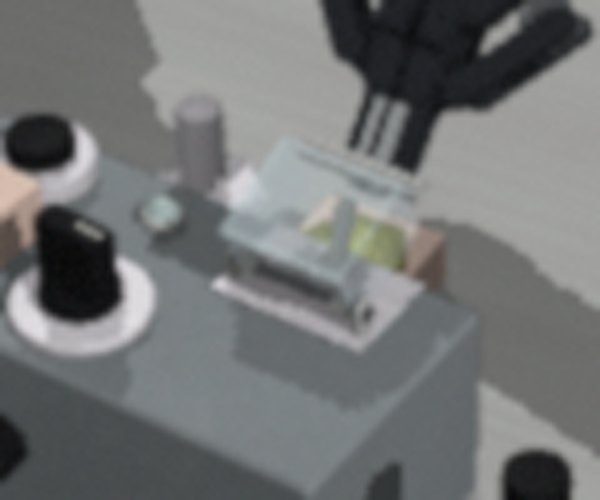

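The guard is up about 20°, with its lip resting on the fingers at about (385,165). The toggle is visible at (343,220), still off. Next I go in along the tool axis to the toggle.

```bash
python3 -m inch '[[[0,0,0.003],[0,0,0],0],[[0,0,0.003],[0,0,0],0],[[0,0,0.003],[0,0,0],0],[[0,0,0],[0,0,0],0]]'; python3 -c "
from h import *
show()"; python3 -m inch '[[[-0.0015,0,0.0013],[0,0,0],0],[[-0.0015,0,0.0013],[0,0,0],0],[[0,0,0],[0,0,0],0]]';python3 -c "
from h import *
show()"
```

```text
time: 4.92
position: [0.5589, -0.0245, 0.1146]
eef_rot: [0.103, 2.445, -0.035]
wrist_force: [-0.7, 0.4, -0.7]
width: -0.002
gripper_force: 0.2
t 4.92 d 45.8 z 114.6 lat -0.4 a 50.2 F [-0.7   0.38 -0.73] w -0.0
time: 5.3
position: [0.5627, -0.0248, 0.1147]
eef_rot: [0.103, 2.445, -0.035]
wrist_force: [-2.6, 0.2, 0.2]
width: 0.002
gripper_force: 1.7
t 5.3 d 42.0 z 114.7 lat -0.4 a 50.2 F [-2.59  0.24  0.23] w 0.0
```

Contact with the toggle (−2.6 N). Keep pushing forward in small steps.

```bash
for i in 1 2 3 ; do :; done; python3 -m inch '[[[-0.0015,0,0.0013],[0,0,0],0],[[0,0,0],[0,0,0],0]]' | grep -E 'pos|wrist'; python3 -m inch '[[[-0.0015,0,0.0013],[0,0,0],0],[[0,0,0],[0,0,0],0]]'| grep -E 'pos|wrist'; python3 -m inch '[[[-0.0015,0,0.0013],[0,0,0],0],[[0,0,0],[0,0,0],0]]'| grep -E 'pos|wrist'; python3 -c "
from h import *
show()"
```

```text
position: [0.5649, -0.025, 0.1149]
wrist_force: [-2.9, -0.2, 0.0]
position: [0.567, -0.0252, 0.1149]
wrist_force: [-0.4, 0.4, -0.6]
position: [0.569, -0.0254, 0.1148]
wrist_force: [0.6, 0.3, 0.0]
t 6.05 d 35.7 z 114.8 lat -0.4 a 50.1 F [0.6  0.25 0.01] w 0.0
```

```bash
python3 -c "
from h import *
import cv2
i=robot.read_camera('scene')[:,:,::-1]
cv2.imwrite('pics/s4.png',cv2.resize(i[170:270,230:350],None,fx=5,fy=5,interpolation=cv2.INTER_CUBIC))"
```

```text
(no output)
```

View pics/s4.png

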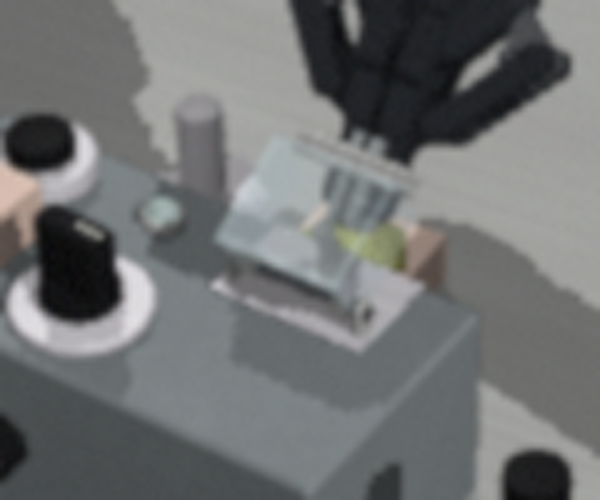

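Fingers under the raised guard at (360,190). The toggle has left its forward position and the contact force dropped to zero, so it has snapped over. Withdrawing straight back.

```bash
python3 -m inch '[[[0.003,0,-0.0026],[0,0,0],0],[[0.003,0,-0.0026],[0,0,0],0],[[0.003,0,-0.0026],[0,0,0],0],[[0.003,0,-0.0026],[0,0,0],0],[[0.003,0,-0.0026],[0,0,0],0],[[0.003,0,-0.0026],[0,0,0],0],[[0.003,0,-0.0026],[0,0,0],0],[[0.003,0,-0.0026],[0,0,0],0]]' | grep -E 'pos|wrist'; python3 -m inch '[[[0.008,0,-0.007],[0,0,0],0],[[0.008,0,-0.007],[0,0,0],0],[[0.012,0,-0.01],[0,0,0],0],[[0.02,0,-0.02],[0,0,0],0],[[0.02,0,-0.02],[0,0,0],0],[[0.01,0,-0.03],[0,0,0],0],[[0,0,0],[0,0,0],0],[[0,0,0],[0,0,0],0]]'| grep -E 'pos|wrist';  python3 -c "
from h import *
import cv2
show()
i=robot.read_camera('scene')[:,:,::-1];j=robot.read_camera('top')[:,:,::-1]
i=cv2.resize(i[195:255,260:340],None,fx=5,fy=5,interpolation=cv2.INTER_CUBIC);j=cv2.resize(j[230:290,320:400],None,fx=5,fy=5,interpolation=cv2.INTER_CUBIC)
cv2.imwrite('pics/s5.png',np.hstack([i,j]))"
```

```text
position: [0.5369, -0.0227, 0.1154]
wrist_force: [0.4, 0.4, -0.4]
position: [0.4177, -0.0127, 0.1377]
wrist_force: [0.2, -0.0, 0.6]
t 8.1 d 187.5 z 137.7 lat -0.8 a 50.1 F [ 0.18 -0.04  0.6 ] w 0.01
```

View pics/s5.png

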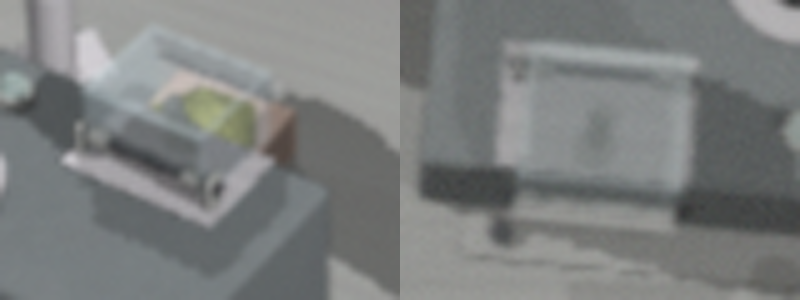

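The guard is shut, with its lip back where it started at about (590,215) in the right panel. The toggle now appears as a streak leaning back, from (590,150) to (600,110), where before it was a dot at (595,145). So it is on, and I'm handing in.

```bash
python3 -c "
from bench import robot
print(robot.finish_job())"
```

```text
the job is handed in; nothing more can be done
None
```

The press is switched on: the toggle reads as on in the last camera view, the guard is fully shut over it, and the hand was drawn clear before I handed the job in at about 8 s; I touched only the guard lip and toggle, at about 3 N.

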